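Set the dryer's filter interlock and close its housing

ROBOT

A 6-joint arm with a two-finger parallel gripper is mounted at the origin on a cart in front of the work surface, level with it; the furniture and walls round the work are solid. World frame = base frame: x ahead of the robot, y to its left, z up, the work surface at z = 0. Lengths are in m, angles in rad, forces in N, time in s.
With the tool pointing down it reaches from about 0.25 to 0.725 m from the base axis. Payload 4 kg.
Tool frame: the origin (TCP) lies on the centre line of the jaws, within the pads' length; the fingertips stand ahead of it and the grasp point (between the pads) lies 11 mm behind it (bot.tip_extent is the z of the fingertips in the tool frame, in m); z points along the fingers, y is the direction in which the jaws open and shut (so a half turn about z gives the same grasp; the last joint's range is limited). The gripper opens to 85 mm and grips with 20 to 120 N. Pads are 22 mm wide; open, the fingers measure 114 mm over their backs; the gripper's body (76 mm by 85 mm) begins 54 mm behind the grasp point. The pads swing forward as they close: fully open they stand 13 mm farther back than shut.
Start: joints at [-1.281, 0.241, 0.005, 1.335, 0, 1.571], TCP at [0.143, -0.479, 0.239] pointing down, gripper open.
Joint ranges: [-2.72, 2.72], [-1.05, 1.87], [-1.09, 1.28], [-1.99, 2.15], [-1.42, 1.44], [-3.14, 3.14]. Speed limits (rad/s): [2.79, 2.79, 3.14, 3.14, 3.14, 3.14].

INTERFACE

Orientations are given as a unit quaternion [x, y, z, w].
In Python, from workcell import bot gives the robot as it stands.
- The arm moves only by the shell command python3 -m jog 'ROWS'. ROWS is JSON, a list that holds one entry, the list of rows, each a list of 7 numbers: the shift along the world's x, y, z in m, then the turn, a rotation vector about the world's x, y, z in degrees, then the closure in counts, from 0 (fully open) to 255 (shut). In form: [[[tx, ty, tz, ax, ay, az, fingers], ...]]. A call has 1 to 10 rows; each row is the pose to reach, as a shift and turn from the pose commanded when the call began; what a row does not reach only later rows make up. A row lasts 1/12 s, in which the tool goes at most 41.7 mm and 7.16 degrees, less where a joint would pass 70% of its speed; a pose out of reach is approached as far as the arm can. A call with a gripper value outside its range is refused whole. The fingers move at their own pace and stop on an object; the grip force is fixed at half the most. Time passes only in rows, so rows that repeat a pose let the fingers close. It gives the time, the measured TCP pose, the force and the opening at its end, in the units of the state.
- bot.get_obs(): the state, without advancing time (a new reading comes with each control period).
- bot.camera(name): name is "scene" or "top"; returns the picture (420x560x3 uint8, blue, green, red); there is no depth.
- bot.camera_model(name): a dict with "K" (3x3 intrinsics, pixels), "k1" (the pictures are not rectified: a ray, as slopes to the right and down, at radius r is drawn at 1 + k1 r^2 times it, then the intrinsics apply), "T" (4x4, takes a point from camera to world coordinates). Camera axes: x right, y down, z forward; pixel columns grow to the right and rows downward; lengths in m; the calibration is good to about 2 mm. A picture is of the moment at which its call begins. camera_model takes no time and is no camera call.
- bot.job_done(): hands the job in, once; it reports no verdict.
The state is a dict: "clock": time; "joint_pos": joint angles; "joint_vel": joint speeds; "tau": joint torques, N m; "eef_pos": TCP position; "tool_rot": TCP orientation; "ft_force": force on the tool from outside, world axes, zero at the start; "ft_torque": the same for the moment, N m; "grip_width": finger opening in m.
Only numpy, scipy, OpenCV 4.12 (cv2) and the standard library are available. Lean on these libraries where they do the work, as an engineer would, in place of code of your own. Each camera call takes 0.05 s, during which the arm holds its last target. There are 200 camera calls.

TASK

The dryer's filter housing is on the worktop with its interlock recess open. Push the striker along its rods against the switch's roller lever just until the switch clicks, no further, and leave it there with the lever pressed. Then lay the cover plate flat on the sloping face just above its rebate, slide it down until it drops in flush, and let go; leave the sewing tin, masking tape, wax pot, stain dropper and screwdriver where they are.

Things in the scene. Friction and masses are not known exactly. Their poses are not given: they have to be found in the camera images.
- rebate (a point): Middle of the rebate (shallow pocket, 114 along x by 194 along y, 5 deep) in the sloping face of the grey wedge-shaped filter housing, in the plane of the face. Axes: x up the slope, away from the robot; y left; z square out of the face, 30 degrees from vertical, leaning to the robot. The flat face reaches 78 mm down, 121 mm up the slope and 124 mm to each side of this point.
- recess_floor (a point): Middle of the floor of the open recess inside the rebate, 52 mm below the face; same axes. The recess is 90 (x) by 170 (y); a ledge 12 wide round it carries the cover plate 5 mm below the face. In it slides the striker on two rods; left of that stands the switch, a black block 64 (x) by 26 (y) by 24. The housing is fixed, 176 deep, 260 wide, 40 high in front, 144 at the back.
- roller_nominal (a point): Drawing position of the side of the switch's roller that the striker meets, lever untouched; the real switch is fixed up to 6 mm left or right of it (along y), which is not measured. Same axes as the rebate. The white roller, 14 mm across and 11 wide, sits 28 to 39 mm below the face at the end of a steel lever 52 mm long, hinged on a pin square to the face; it is pressed towards +y.
- striker_push (a point): Middle of the pushing side (-y, right) of the striker's upright tab, 20 mm below the face; same axes. Striker: aluminium angle on rods along y. Tab 40 (x) by 8 thick (y), from 9 to 46 mm below the face; its left side meets the roller. Right of the tab the recess is clear for 44 mm or more, down to 40 mm below the face. Dragging it takes about 5 N; it stays where left, even against the lever.
- striker (a joint): How far the striker stands from its right-hand stop towards the switch, along +y of the face, m: 0 to 0.058.
- switch_lever (a joint): How far the roller lever is pressed, rad: 0 free, 0.36 bottomed; 0.1 rad is about 5 mm at the roller. Its force grows from 1 to about 8 N at the roller, then the switch clicks: within 1.5 mm of travel, from 0.155 to 0.18 rad, the force drops to about 3 N, and beyond that it hardly changes. It springs back when not held. Pressed past 0.27 rad it is in overtravel and bends.
- cover_grip (a point): Middle of the grip bar of the loose grey cover plate, 110 (x) by 190 (y) by 5 mm, about 0.2 kg, flat on the worktop at first; z square to it. The bow handle's bar is 14 thick (x), 96 long (y), 13 high, its middle 29 mm above the plate's underside; under it 18 mm are free between feet 68 mm apart. It fits the rebate either way round; seated, this point is 24 mm out of the face over its middle.
- sewing_tin: Green sewing tin, 93 x 133 x 55 mm, a bystander; origin at the centre of its underside.
- masking_tape: Roll of masking tape lying flat, 100 mm across, 25 high, a bystander; origin at the centre of its underside.
- wax_pot: Squat round pot with a tan lid, 62 mm across, 35 high, a bystander; origin at the centre of its underside.
- stain_dropper: Small brown dropper bottle, 33 mm across, 102 high, a bystander; origin at the centre of its underside.
- screwdriver: Screwdriver, 190 mm long, 26 mm thick handle, lying down, a bystander; origin below its middle.

How it is judged:
By the outcome, as a careful person would: the job done as asked, in the order asked, and still so for the second after the job is handed in, with the robot touching nothing.
It also fails if it takes over 72 s, if anything falls off the work surface, if the arm or the gripper's body presses on something with over 40 N, if the wrist force passes 120 N, or if a joint passes its speed limit or range.

## Working session

There is one attempt and no reset: what is moved stays moved. The work goes in short steps, Python scripts to look and compute and a shell command to move; the robot and the scene stay as the last step left them, time stands still between calls to the robot, and variables do not carry over. Pictures are saved under pics/ and viewed, about 8 in all and at most 12, crops included, and the job is handed in when it is done.

```bash
ls; mkdir -p pics; python3 - <<'E'
from workcell import bot
import cv2
for n in("scene","top"):
    cv2.imwrite(f"pics/{n}0.png",bot.camera(n)); m=bot.camera_model(n); print(n,m)
print(bot.get_obs(),bot.tip_extent)
E
```

```text
pics
scene {'K': array([[397.07555193,   0.        , 275.24238446],
       [  0.        , 397.07555193, 211.01019224],
       [  0.        ,   0.        ,   1.        ]]), 'k1': 0.011165398044321696, 'T': array([[-0.81347303, -0.43482846,  0.38624583,  0.10467591],
       [-0.58150428,  0.6202938 , -0.52639185,  0.61359935],
       [-0.01069573, -0.65280917, -0.75744688,  0.9346817 ],
       [ 0.        ,  0.        ,  0.        ,  1.        ]])}
top {'K': array([[382.63474536,   0.        , 278.49452329],
       [  0.        , 382.63474536, 208.48939535],
       [  0.        ,   0.        ,   1.        ]]), 'k1': -0.0961679904924614, 'T': array([[ 2.51030921e-02, -9.88753539e-01,  1.47432270e-01,
         4.02352527e-01],
       [-9.99618795e-01, -2.31313829e-02,  1.50732665e-02,
         5.27919508e-04],
       [-1.14934333e-02, -1.47754454e-01, -9.88957290e-01,
         1.05566045e+00],
       [ 0.00000000e+00,  0.00000000e+00,  0.00000000e+00,
         1.00000000e+00]])}
{'clock': 0.1, 'joint_pos': array([-1.28099340e+00,  2.41321989e-01,  3.89386115e-03,  1.33521384e+00,
       -6.95689036e-05,  1.57079933e+00]), 'joint_vel': array([-1.02633675e-03, -1.72151568e-03,  3.88803408e-03, -1.08348045e-03,
        2.73624950e-03, -7.60830669e-05]), 'tau': array([-3.00018601e-04, -3.73136795e+01,  2.53010988e+01,  1.09010440e-02,
        6.71852104e-05, -2.89834226e-06]), 'eef_pos': array([ 0.14270786, -0.47863913,  0.23852311]), 'tool_rot': array([ 9.89519929e-01,  1.44393411e-01, -1.67672022e-04, -9.08127614e-04]), 'ft_force': array([-0.08567966,  0.42966607, -0.47567622]), 'ft_torque': array([ 0.03704411, -0.04026415,  0.01385974]), 'grip_width': 0.08531787609946687} 0.008
```

View pics/scene0.png

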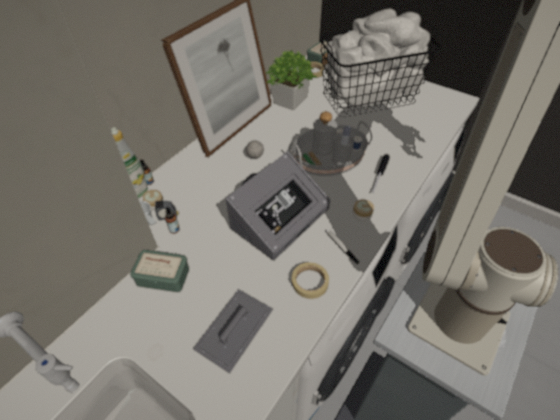

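View pics/top0.png

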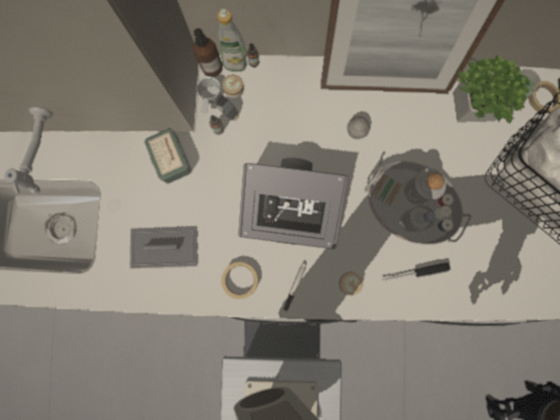

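The scene view shows the housing around (280,200) and the cover around (235,330). In the top view the housing is around (293,205), with the cover at (164,247), left of and nearer the robot than the housing. Next I'll enlarge both in one picture.

```bash
python3 - <<'E'
import cv2,numpy as np
t=cv2.imread("pics/top0.png");s=cv2.imread("pics/scene0.png")
a=cv2.resize(t[155:255,235:355],None,fx=5,fy=5,interpolation=3)[:, :600]
b=cv2.resize(t[215:280,120:210],None,fx=2.2*1,fy=2.2,interpolation=3)
c=np.zeros((600,800,3),np.uint8); c[:500,:600]=a; c[:143,602:800]=b
d=cv2.resize(s[150:255,222:332],None,fx=1.8,fy=1.8,interpolation=3); c[200:200+d.shape[0],602:602+d.shape[1]]=d
cv2.imwrite("pics/crop1.png",np.clip(c*1.6,0,255).astype(np.uint8))
E
```

```text
(no output)
```

View pics/crop1.png

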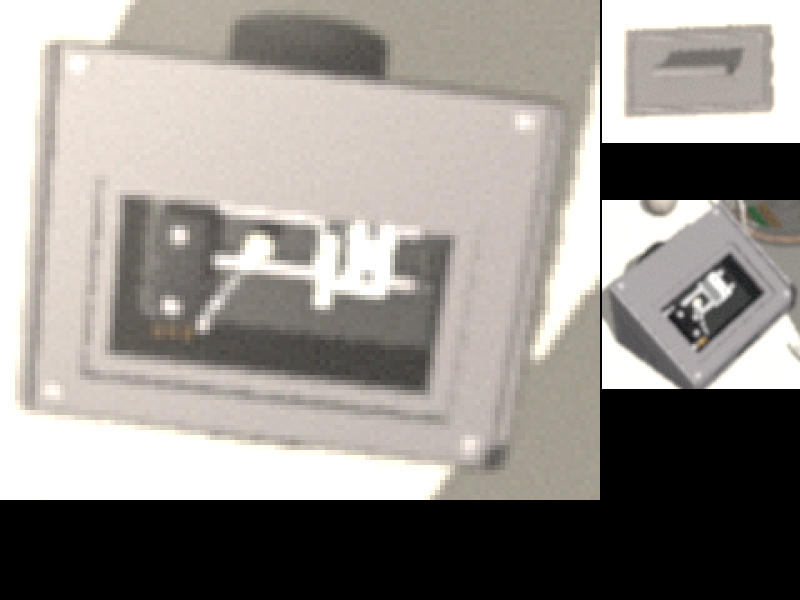

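The housing is turned a few degrees clockwise in the top view. The recess rim corners in the crop are at (120,195), (455,235), (428,393) and (108,352). The switch is on the left, the roller at (260,245), and the striker tab at about (323,265). I need the scene view enlarged to triangulate.

```bash
python3 - <<'E'
import cv2,numpy as np
t=cv2.imread("pics/top0.png");s=cv2.imread("pics/scene0.png")
c=np.zeros((600,800,3),np.uint8)
c[:525,:550]=cv2.resize(s[150:255,222:332],None,fx=5,fy=5,interpolation=3)
c[:300,552:800]=cv2.resize(s[285:375,190:280],(248,248),interpolation=3)[0:248].repeat(1,0) if 0 else 0
c[:270,552:792]=cv2.resize(s[285:375,190:270],None,fx=3,fy=3,interpolation=3)
c[300:450,552:792]=cv2.resize(t[222:272,125:205],None,fx=3,fy=3,interpolation=3)
cv2.imwrite("pics/crop2.png",np.clip(c*1.6,0,255).astype(np.uint8))
E
```

```text
(no output)
```

View pics/crop2.png

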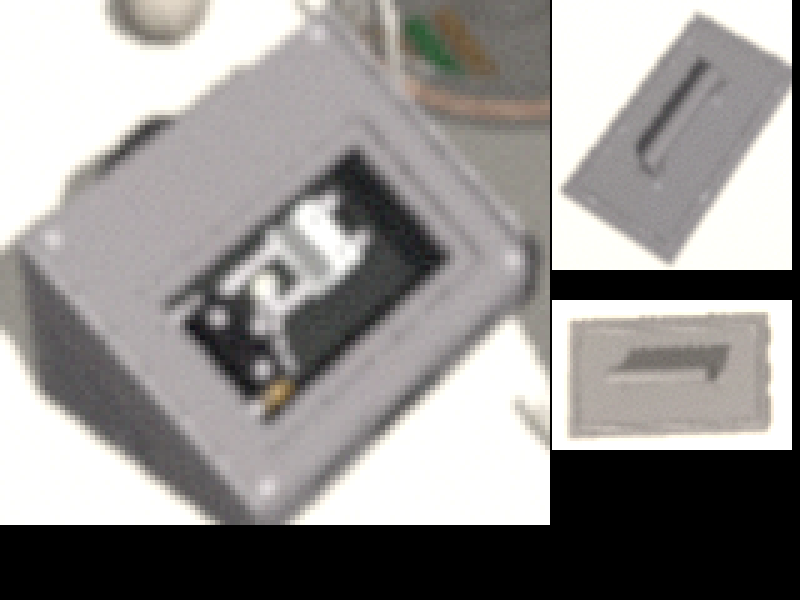

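```bash
cat > h.py <<'E'
from workcell import bot
import numpy as np,cv2
from scipy.spatial.transform import Rotation as R
from scipy.optimize import least_squares
M={n:bot.camera_model(n) for n in("scene","top")}
def proj(P,n):
    m=M[n];P=np.atleast_2d(P);c=(P-m["T"][:3,3])@m["T"][:3,:3]
    s=c[:,:2]/c[:,2:];s=s*(1+m["k1"]*(s**2).sum(1,keepdims=True));K=m["K"]
    return s*[K[0,0],K[1,1]]+K[:2,2]
def Rf(yaw): return R.from_euler('z',yaw)*R.from_euler('y',-30,degrees=True)
def unz(a,off,f,o=(0,0)): return (np.array(a,float)-o+.5)/f-.5+off
def plane_pt(uv,n,p0,nv):
    m=M[n];K=m["K"];d=(np.array(uv)-K[:2,2])/[K[0,0],K[1,1]];u=d.copy()
    for _ in range(5):u=d/(1+m["k1"]*(u@u))
    r=m["T"][:3,:3]@np.r_[u,1];o=m["T"][:3,3];return o+r*(((p0-o)@nv)/(r@nv))
E
cat > fit.py <<'E'
from h import *
rt=unz([(120,195),(455,235),(428,393),(108,352)],(235,155),5)
rs=unz([(165,303),(350,150),(447,260),(265,420)],(222,150),5)
st=unz([(78,63),(523,121),(470,445),(52,390)],(235,155),5)
ss=unz([(52,238),(318,33),(512,258),(265,487)],(222,150),5)
sg=np.array([(1,1),(1,-1),(-1,-1),(-1,1)])
def f(p,both=True):
    x,y,z,yaw,xu,xl,yw=p;r=Rf(yaw);c=np.array([x,y,z])
    rec=r.apply(np.c_[sg*[.045,.085],np.full(4,-.005)])+c
    scr=r.apply(np.array([(xu,yw,.001),(xu,-yw,.001),(-xl,-yw,.001),(-xl,yw,.001)]))+c
    e=[]
    for n,a,b in(("top",rt,st),("scene",rs,ss)):e+=[proj(rec,n)-a,proj(scr,n)-b]
    return np.concatenate(e+[np.array([[ (z-.0805)*300,0]])]).ravel()
q=least_squares(f,[.42,0,.08,-.1,.11,.07,.115],loss='soft_l1',f_scale=.7)
print("housing",q.x.round(4),np.degrees(q.x[3]));print(f(q.x).reshape(-1,2).round(1).tolist())
ct=unz([(572,320),(768,313),(772,428),(572,437)],(125,222),3,(552,300))
cs=unz([(697,12),(793,72),(670,263),(562,188)],(190,285),3,(552,0))
import itertools
loc=np.array([(1,1),(1,-1),(-1,-1),(-1,1)])*[.055,.095]
def g(p,k=0):
    r=R.from_euler('z',p[2]);w=r.apply(np.c_[loc,np.zeros(4)])+[p[0],p[1],.005]
    return np.r_[proj(w,"top")-ct,proj(np.roll(w,k,0),"scene")-cs].ravel()
for k in range(4):
    q2=least_squares(g,[.3,.3,0],args=(k,));
    if q2.cost<30:print("cover",k,q2.x.round(4),np.degrees(q2.x[2]),q2.cost);print(g(q2.x,k).reshape(-1,2).round(1).tolist())
E
python3 fit.py
```

```text
housing [ 0.5333 -0.0143  0.0796 -0.1028  0.1105  0.0691  0.1113] -5.892730786154262
[[0.3, -0.3], [-0.3, -0.1], [-0.1, 0.2], [-0.2, 0.3], [0.2, 0.7], [0.7, 0.2], [0.2, 0.2], [0.1, 0.6], [-1.6, 0.3], [0.5, -1.6], [0.8, -0.8], [-0.4, 1.3], [-0.5, 0.0], [-0.9, -0.0], [-0.7, 0.0], [-0.3, -0.3], [-0.3, 0.0]]
cover 3 [0.4443 0.3333 0.0706] 4.0434580771761475 10.239717986616977
[[-1.2, 0.2], [0.1, -0.5], [-0.6, 1.1], [-1.4, 0.6], [-0.6, -1.5], [2.6, -1.8], [-0.1, -0.4], [-1.5, 0.1]]
```

```bash
cat >> h.py <<'E'
HC=np.array([.5333,-.0143,.0796]);HY=-.1028
def F2W(p,c=HC,y=HY): return Rf(y).apply(p)+c
def W2F(p,c=HC,y=HY): return Rf(y).inv().apply(np.array(p)-c)
E
python3 - <<'E'
from h import *
nv=Rf(HY).apply([0,0,1.])
def loc(uv,n,d): return (W2F(plane_pt(uv,n,F2W([0,0,-d]),nv))*1000).round(1)
print("tab left/right ends top", [loc(unz(a,(235,155),5),"top",.009) for a in((316,230),(331,230),(316,305),(331,305))])
print("tab scene top", [loc(unz(a,(222,150),5),"scene",.009) for a in((285,205),(330,275))])
print("N part top",[loc(unz(a,(235,155),5),"top",.045) for a in((350,230),(388,295))])
print("roller top",loc(unz((260,245),(235,155),5),"top",.028),"scene",loc(unz((265,285),(222,150),5),"scene",.028))
o=bot.get_obs();print(R.from_quat(o["tool_rot"]).as_matrix().round(3))
# desired orientation
Rd=np.column_stack([Rf(HY).apply([0,1,0]),Rf(HY).apply([1,0,0]),-nv])
rv=(R.from_matrix(Rd)*R.from_quat(o["tool_rot"]).inv()).as_rotvec(degrees=True);print(np.linalg.det(Rd),"turn",rv, "face axes",Rf(HY).as_matrix().round(4))
for p in([0,-.06,.10],):
  print(F2W(p),F2W(p)-o["eef_pos"])
E
```

```text
tab left/right ends top [array([ 36.8, -15.7,  -9. ]), array([ 37.8, -23.3,  -9. ]), array([ -4.4, -20.8,  -9. ]), array([ -3.3, -28.5,  -9. ])]
tab scene top [array([ 42.2, -22.8,  -9. ]), array([ -6. , -14.8,  -9. ])]
N part top [array([ 26. , -34.2, -45. ]), array([ -8.2, -59.3, -45. ])]
roller top [ 17.6  12.1 -28. ] scene [ 14.4  11.8 -28. ]
[[ 0.958  0.286 -0.001]
 [ 0.286 -0.958  0.002]
 [-0.    -0.002 -1.   ]]
1.0000000000000007 turn [-20.33895716 -24.55464302  65.87188045] face axes [[ 0.8615  0.1026 -0.4974]
 [-0.0889  0.9947  0.0513]
 [ 0.5    -0.      0.866 ]]
[ 0.47740682 -0.06885229  0.16620254] [ 0.33469896  0.40978684 -0.07232057]
```

```bash
python3 - <<'E'
from h import *
o=bot.get_obs()
print(F2W([.016,-.05,.09])-o["eef_pos"])
E
python3 -m jog '[[[0.04,0.05,0.03,-2,-2.4,6.5,100],[0.07,0.09,0.03,-4,-4.9,13,255],[0.1,0.12,0.03,-6,-7.4,19.5,255],[0.13,0.15,0.03,-8,-9.8,26,255],[0.16,0.18,0.03,-10,-12.3,33,255],[0.19,0.21,0.02,-12,-14.7,39.5,255],[0.22,0.25,0.01,-14,-17.2,46,255],[0.25,0.29,0.0,-16,-19.6,52.5,255],[0.28,0.33,-0.01,-18,-22.1,59,255],[0.30,0.36,-0.02,-20,-24.3,65,255]]]'
python3 - <<'E'
from h import *
o=bot.get_obs();print(o["eef_pos"],o["joint_pos"],bot.tip_extent)
T=F2W([.016,-.05,.06]);nv=Rf(HY).apply([0,0,1.])
Rd=np.column_stack([Rf(HY).apply([0,1,0]),Rf(HY).apply([1,0,0]),-nv])
print(T-o["eef_pos"],(R.from_matrix(Rd)*R.from_quat(o["tool_rot"]).inv()).as_rotvec(degrees=True))
E
```

```text
[ 0.35448201  0.41779902 -0.07298083]
clock: 0.93
eef_pos: [0.4077, -0.166, 0.2327]
tool_rot: [0.724, 0.64, 0.172, 0.19]
ft_force: [0.8, -0.6, -0.5]
grip_width: -0.0001
[ 0.40771398 -0.16601772  0.23272045] [-0.51958108 -0.22434973 -0.61721942  0.69562581  0.19869512  1.22371807] 0.008
[ 0.1043967   0.10363832 -0.09315892] [-0.41234416 -0.24230181  1.08270008]
```

```bash
cat > need.py <<'E'
import sys
from h import *
o=bot.get_obs();p=[float(v)/1000 for v in sys.argv[1:4]]
nv=Rf(HY).apply([0,0,1.])
Rd=np.column_stack([Rf(HY).apply([0,1,0]),Rf(HY).apply([1,0,0]),-nv])
print("clock",o["clock"],"at face mm",(W2F(o["eef_pos"])*1000).round(2),"shift",(F2W(p)-o["eef_pos"]).round(4),"turn",(R.from_matrix(Rd)*R.from_quat(o["tool_rot"]).inv()).as_rotvec(degrees=True).round(2),"F",o["ft_force"].round(2),"Fy_face",Rf(HY).inv().apply(o["ft_force"]).round(2))
E
python3 -m jog '[[[0,0,0,0,0,0,255],[0,0,0,0,0,0,255],[0,0,0,0,0,0,255],[0,0,0,0,0,0,255]]]'; python3 need.py 16 -50 60
```

```text
clock: 1.27
eef_pos: [0.4072, -0.169, 0.2334]
tool_rot: [0.727, 0.637, 0.171, 0.189]
ft_force: [-0.8, 0.6, -0.2]
grip_width: 0.0004
clock 1.2667 at face mm [ -17.98 -166.79  187.95] shift [ 0.1049  0.1066 -0.0938] turn [-0.49 -0.38  1.5 ] F [-0.78  0.56 -0.24] Fy_face [-0.84  0.48  0.21]
```

```bash

python3 -m jog '[[[0.026,0.027,-0.01,-0.4,-0.3,1.3,255],[0.052,0.054,-0.03,-0.4,-0.3,1.3,255],[0.079,0.08,-0.06,-0.5,-0.4,1.5,255],[0.105,0.107,-0.094,-0.5,-0.4,1.5,255],[0.105,0.107,-0.094,-0.5,-0.4,1.5,255],[0.105,0.107,-0.094,-0.5,-0.4,1.5,255],[0.105,0.107,-0.094,-0.5,-0.4,1.5,255]]]'; python3 need.py 16 -50 -16
python3 - <<'E'
from h import *
c=np.zeros((600,800,3),np.uint8)
t=bot.camera("top");s=bot.camera("scene")
c[:500,:400]=cv2.resize(t[155:255,255:335],None,fx=5,fy=5,interpolation=3)
c[:525,400:800]=cv2.resize(s[150:255,250:330],None,fx=5,fy=5,interpolation=3)
cv2.imwrite("pics/c3.png",np.clip(c*1.6,0,255).astype(np.uint8))
E
```

```text
clock: 1.85
eef_pos: [0.512, -0.0619, 0.1381]
tool_rot: [0.717, 0.647, 0.173, 0.191]
ft_force: [-0.2, -0.3, -0.1]
grip_width: 0.0001
clock 1.85 at face mm [ 15.14 -49.51  58.76] shift [ 0.0379 -0.0044 -0.0643] turn [-0.02 -0.14 -0.03] F [-0.18 -0.3  -0.15] Fy_face [-0.2  -0.31 -0.05]
```

View pics/c3.png

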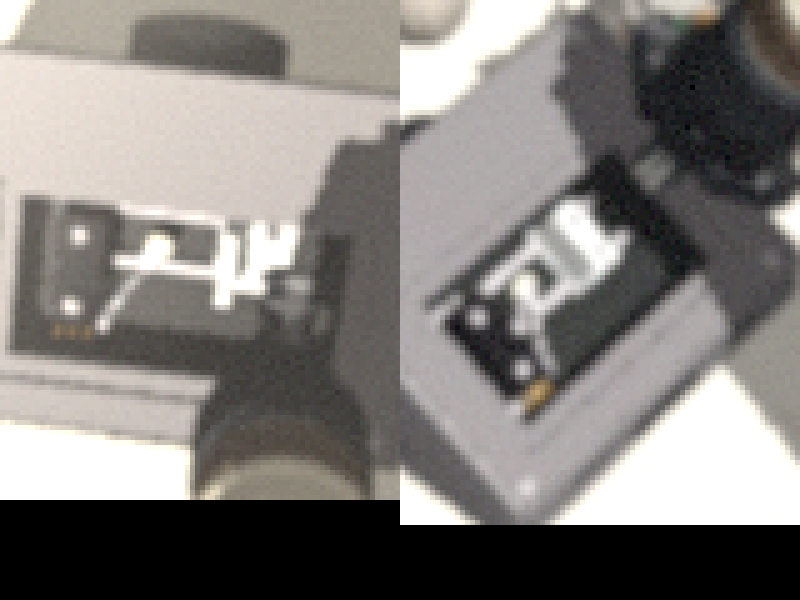

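The gripper is over the right part of the recess, clear of the tab. The scene view shows the fingertip at about crop (655,170), and the top view at about (300,300). I'll check this against the projection, then descend partway.

```bash
python3 - <<'E'
from h import *
P=F2W(np.array([[.015,-.0495,.051],[.015+.0145,-.0495,.051],[.0005,-.0495,.051]]))
print((proj(P,"top")-[255,155])*5,(proj(P,"scene")-[250,150])*5+[400,0])
E
python3 -m jog '[[[0.009,-0.001,-0.016,0,0,0,255],[0.019,-0.002,-0.032,0,0,0,255],[0.028,-0.003,-0.048,0,0,0,255],[0.028,-0.003,-0.048,0,0,0,255],[0.028,-0.003,-0.048,0,0,0,255]]]'; python3 need.py 16 -50 -16
```

```text
[[274.18604516 320.66456897]
 [278.23565799 293.28273163]
 [270.17686896 347.72885487]] [[644.9917607  175.08985483]
 [628.21469245 155.70765315]
 [661.76951337 194.47185278]]
clock: 2.37
eef_pos: [0.5399, -0.0653, 0.0913]
tool_rot: [0.717, 0.647, 0.173, 0.192]
ft_force: [0.0, 1.0, 0.3]
grip_width: 0.0001
clock 2.3667 at face mm [ 16.04 -50.06   4.22] shift [ 0.01   -0.001  -0.0175] turn [-0.02 -0.01  0.03] F [0.01 1.01 0.26] Fy_face [0.05 1.01 0.27]
```

```bash

python3 -m jog '[[[0.004,0,-0.006,0,0,0,255],[0.007,-0.0005,-0.012,0,0,0,255],[0.010,-0.001,-0.0175,0,0,0,255],[0.010,-0.001,-0.0175,0,0,0,255]]]'; python3 need.py 16 -37 -16
python3 -m jog '[[[0.0004,0.004,0,0,0,0,255],[0.0008,0.008,0,0,0,0,255],[0.0009,0.009,0,0,0,0,255],[0.0009,0.009,0,0,0,0,255]]]'; python3 need.py 16 -37 -16
```

```text
clock: 2.7
eef_pos: [0.5502, -0.065, 0.0727]
tool_rot: [0.717, 0.648, 0.174, 0.192]
ft_force: [0.1, 0.7, -0.3]
grip_width: 0.0004
clock 2.7 at face mm [ 15.6  -48.73 -16.94] shift [0.0011 0.0117 0.001 ] turn [-0.02 -0.03 -0.11] F [ 0.1   0.7  -0.25] Fy_face [-0.1   0.71 -0.24]
clock: 3.03
eef_pos: [0.5511, -0.0552, 0.0734]
tool_rot: [0.716, 0.648, 0.174, 0.192]
ft_force: [0.2, -0.4, 0.2]
grip_width: 0.0002
clock 3.0333 at face mm [ 15.91 -38.89 -16.3 ] shift [0.0001 0.0019 0.0003] turn [-0.02  0.01 -0.18] F [ 0.21 -0.36  0.23] Fy_face [ 0.33 -0.34  0.07]
```

```bash

python3 -m jog '[[[0.0002,0.002,0,0,0,0,255],[0.0004,0.004,0,0,0,0,255],[0.0006,0.006,0,0,0,0,255],[0.0006,0.006,0,0,0,0,255]]]'; python3 need.py 16 -20 -16
python3 -m jog '[[[0.0003,0.003,0,0,0,0,255],[0.0006,0.006,0,0,0,0,255],[0.0009,0.009,0,0,0,0,255],[0.0009,0.009,0,0,0,0,255]]]'; python3 need.py 16 -20 -16
```

```text
clock: 3.37
eef_pos: [0.5516, -0.0509, 0.0735]
tool_rot: [0.717, 0.647, 0.173, 0.193]
ft_force: [-1.4, -5.0, 1.5]
grip_width: -0.0001
clock 3.3667 at face mm [ 15.9  -34.49 -16.28] shift [0.0014 0.0144 0.0003] turn [ 0.1   0.   -0.01] F [-1.36 -4.96  1.49] Fy_face [ 0.02 -5.07  1.71]
clock: 3.7
eef_pos: [0.5525, -0.0414, 0.0734]
tool_rot: [0.717, 0.647, 0.173, 0.192]
ft_force: [-0.7, -4.6, 1.4]
grip_width: 0.0001
clock 3.7 at face mm [ 15.9  -25.01 -16.32] shift [0.0004 0.005  0.0003] turn [ 0.05  0.01 -0.05] F [-0.67 -4.55  1.45] Fy_face [ 0.55 -4.6   1.35]
```

```bash

python3 -m jog '[[[0.0002,0.002,0,0,0,0,255],[0.0004,0.004,0,0,0,0,255],[0.0006,0.006,0,0,0,0,255],[0.0006,0.006,0,0,0,0,255]]]'; python3 need.py 16 -20 -16
python3 -m jog '[[[0.0002,0.0015,0,0,0,0,255],[0.0003,0.003,0,0,0,0,255],[0.0003,0.003,0,0,0,0,255]]]'; python3 need.py 16 -10 -16
```

```text
clock: 4.03
eef_pos: [0.5532, -0.0354, 0.0734]
tool_rot: [0.717, 0.647, 0.173, 0.192]
ft_force: [-1.3, -4.5, 1.6]
grip_width: 0.0
clock 4.0333 at face mm [ 15.94 -18.96 -16.32] shift [-0.0002 -0.001   0.0003] turn [ 0.03  0.01 -0.07] F [-1.34 -4.51  1.56] Fy_face [ 0.03 -4.62  1.78]
clock: 4.28
eef_pos: [0.5535, -0.0323, 0.0734]
tool_rot: [0.717, 0.648, 0.174, 0.192]
ft_force: [-0.9, -4.1, 2.4]
grip_width: 0.0005
clock 4.2833 at face mm [ 15.94 -15.84 -16.33] shift [0.0005 0.0058 0.0003] turn [ 0.01  0.02 -0.08] F [-0.88 -4.13  2.41] Fy_face [ 0.81 -4.2   2.31]
```

```bash

python3 -m jog '[[[0.0001,0.001,0,0,0,0,255],[0.0002,0.002,0,0,0,0,255],[0.0002,0.002,0,0,0,0,255]]]'; python3 need.py 16 -10 -16
python3 -m jog '[[[0.0001,0.001,0,0,0,0,255],[0.0001,0.001,0,0,0,0,255]]]'; python3 need.py 16 -10 -16
```

```text
clock: 4.53
eef_pos: [0.5537, -0.0302, 0.0734]
tool_rot: [0.717, 0.648, 0.174, 0.192]
ft_force: [-0.8, -4.8, 1.3]
grip_width: -0.0002
clock 4.5333 at face mm [ 15.91 -13.74 -16.34] shift [0.0003 0.0037 0.0003] turn [ 0.    0.01 -0.09] F [-0.84 -4.82  1.27] Fy_face [ 0.34 -4.89  1.27]
clock: 4.7
eef_pos: [0.5539, -0.0292, 0.0734]
tool_rot: [0.717, 0.648, 0.174, 0.192]
ft_force: [-1.8, -4.8, 2.7]
grip_width: -0.0
clock 4.7 at face mm [ 15.93 -12.67 -16.34] shift [0.0002 0.0027 0.0003] turn [-0.    0.02 -0.09] F [-1.78 -4.82  2.71] Fy_face [ 0.25 -4.98  2.98]
```

```bash

python3 -m jog '[[[0.0001,0.001,0,0,0,0,255],[0.0001,0.001,0,0,0,0,255]]]' >/dev/null; python3 need.py 16 -10 -16
python3 -m jog '[[[0.0001,0.001,0,0,0,0,255],[0.0001,0.001,0,0,0,0,255]]]' >/dev/null; python3 need.py 16 -10 -16
python3 -m jog '[[[0.0001,0.001,0,0,0,0,255],[0.0001,0.001,0,0,0,0,255]]]'>/dev/null; python3 need.py 16 -10 -16
```

```text
clock 4.8667 at face mm [ 15.92 -11.69 -16.33] shift [0.0001 0.0017 0.0003] turn [ 0.    0.02 -0.09] F [-0.29 -5.13  2.06] Fy_face [ 1.24 -5.13  1.66]
clock 5.0333 at face mm [ 15.92 -10.96 -16.34] shift [-0.      0.001   0.0003] turn [ 0.04  0.01 -0.06] F [-1.32 -5.86  2.87] Fy_face [ 0.82 -5.96  2.84]
clock 5.2 at face mm [ 15.95 -10.08 -16.32] shift [-0.0001  0.0001  0.0003] turn [ 0.04  0.02 -0.05] F [-1.88 -6.09  2.59] Fy_face [ 0.22 -6.25  2.86]
```

```bash

python3 -m jog '[[[0.0001,0.001,0,0,0,0,255],[0.0001,0.001,0,0,0,0,255]]]' >/dev/null; python3 need.py 16 -10 -16
python3 -m jog '[[[0.0001,0.001,0,0,0,0,255],[0.0001,0.001,0,0,0,0,255]]]' >/dev/null; python3 need.py 16 -10 -16
python3 -m jog '[[[0.0001,0.001,0,0,0,0,255],[0.0001,0.001,0,0,0,0,255]]]'>/dev/null; python3 need.py 16 -10 -16
```

```text
clock 5.3667 at face mm [ 15.89  -9.22 -16.34] shift [-0.0002 -0.0008  0.0003] turn [ 0.06  0.01 -0.04] F [-1.39 -6.39  3.32] Fy_face [ 1.03 -6.5   3.24]
clock 5.5333 at face mm [ 15.93  -8.65 -16.32] shift [-0.0002 -0.0013  0.0003] turn [0.1  0.01 0.01] F [-1.63 -7.9   2.13] Fy_face [ 0.36 -8.03  2.24]
clock 5.7 at face mm [ 15.91  -7.96 -16.32] shift [-0.0003 -0.002   0.0003] turn [0.14 0.01 0.04] F [-2.1  -8.6   2.41] Fy_face [ 0.16 -8.77  2.69]
```

```bash

python3 -m jog '[[[0.0001,0.001,0,0,0,0,255],[0.0001,0.001,0,0,0,0,255]]]' >/dev/null; python3 need.py 16 -10 -16
python3 -m jog '[[[0.0001,0.001,0,0,0,0,255],[0.0001,0.001,0,0,0,0,255]]]' >/dev/null; python3 need.py 16 -10 -16
python3 -m jog '[[[0.0001,0.001,0,0,0,0,255],[0.0001,0.001,0,0,0,0,255]]]'>/dev/null; python3 need.py 16 -10 -16
```

```text
clock 5.8667 at face mm [ 15.91  -7.34 -16.31] shift [-0.0004 -0.0026  0.0003] turn [0.17 0.   0.07] F [-2.31 -8.83  2.62] Fy_face [ 0.1  -9.02  2.97]
clock 6.0333 at face mm [ 15.89  -6.63 -16.31] shift [-0.0004 -0.0033  0.0003] turn [0.2 0.  0.1] F [ -0.54 -10.89   3.03] Fy_face [  2.02 -10.88   2.34]
clock 6.2 at face mm [ 15.89  -5.97 -16.3 ] shift [-0.0005 -0.004   0.0003] turn [ 0.24 -0.    0.14] F [ -1.67 -10.3    4.18] Fy_face [  1.56 -10.42   3.93]
```

```bash

python3 -m jog '[[[0.0001,0.001,0,0,0,0,255],[0.0001,0.001,0,0,0,0,255]]]' >/dev/null; python3 need.py 16 -10 -16
python3 -m jog '[[[0.0001,0.0007,0,0,0,0,255],[0.0001,0.0007,0,0,0,0,255]]]' >/dev/null; python3 need.py 16 -10 -16
python3 -m jog '[[[0.0001,0.0005,0,0,0,0,255],[0.0001,0.0005,0,0,0,0,255]]]'>/dev/null; python3 need.py 16 -10 -16
```

```text
clock 6.3667 at face mm [ 15.91  -5.32 -16.29] shift [-0.0005 -0.0046  0.0003] turn [ 0.27 -0.    0.17] F [ -2.56 -11.89   3.86] Fy_face [  0.78 -12.09   4.01]
clock 6.5333 at face mm [ 15.9   -4.83 -16.29] shift [-0.0006 -0.0051  0.0003] turn [ 0.29 -0.01  0.19] F [ -2.04 -11.9    2.96] Fy_face [  0.78 -12.05   2.96]
clock 6.7 at face mm [ 15.91  -4.58 -16.29] shift [-0.0006 -0.0054  0.0003] turn [ 0.31 -0.01  0.22] F [ -2.9  -13.38   4.  ] Fy_face [  0.7  -13.61   4.22]
```

```bash

python3 -m jog '[[[0.0001,0.0005,0,0,0,0,255],[0.0001,0.0005,0,0,0,0,255]]]' >/dev/null; python3 need.py 16 -10 -16
python3 -m jog '[[[0.0,0.0004,0,0,0,0,255],[0.0,0.0004,0,0,0,0,255]]]' >/dev/null; python3 need.py 16 -10 -16
```

```text
clock 6.8667 at face mm [ 15.91  -4.24 -16.29] shift [-0.0007 -0.0057  0.0003] turn [ 0.33 -0.02  0.23] F [ -3.91 -12.42   4.91] Fy_face [  0.19 -12.76   5.56]
clock 7.0333 at face mm [ 15.9   -3.52 -16.31] shift [-0.0007 -0.0064  0.0003] turn [ 0.29 -0.01  0.2 ] F [ -2.74 -11.23   3.99] Fy_face [  0.63 -11.45   4.24]
```

```bash

python3 -m jog '[[[0.0,0.0003,0,0,0,0,255],[0.0,0.0003,0,0,0,0,255]]]' >/dev/null; python3 need.py 16 -10 -16
```

```text
clock 7.2 at face mm [ 15.91  -2.11 -16.32] shift [-0.0009 -0.0078  0.0003] turn [0.16 0.   0.09] F [-2.53 -9.33  2.66] Fy_face [-0.02 -9.54  3.08]
```

```bash

for i in 1 2; do python3 -m jog '[[[0,0,0,0,0,0,255]]]' >/dev/null; python3 need.py 16 -10 -16;done
```

```text
clock 7.2833 at face mm [ 15.89  -1.87 -16.34] shift [-0.0009 -0.0081  0.0003] turn [0.14 0.   0.07] F [-1.94 -7.7   2.13] Fy_face [ 0.08 -7.86  2.41]
clock 7.3667 at face mm [ 15.92  -1.77 -16.33] shift [-0.0009 -0.0082  0.0003] turn [0.14 0.   0.06] F [-2.08 -8.62  3.63] Fy_face [ 0.79 -8.79  3.73]
```

The switch has clicked: the force peaked at about 13 N and fell to about 8 N, which is 5 N drag plus 3 N lever. I'll stop pushing, back off and lift out.

```bash

python3 -m jog '[[[-0.0003,-0.003,0,0,0,0,255],[-0.0008,-0.008,0,0,0,0,255],[-0.0015,-0.015,0,0,0,0,255],[-0.0015,-0.015,0,0,0,0,255],[-0.0115,-0.014,0.0175,0,0,0,255],[-0.0265,-0.012,0.0435,0,0,0,255],[-0.0465,-0.010,0.078,0,0,0,255],[-0.0615,-0.009,0.104,0,0,0,200],[-0.0615,-0.009,0.104,0,0,0,100],[-0.0615,-0.009,0.104,0,0,0,0]]]'; python3 need.py 16 -10 -16
python3 - <<'E'
from h import *
c=np.zeros((600,800,3),np.uint8)
t=bot.camera("top");s=bot.camera("scene")
c[:500,:400]=cv2.resize(t[155:255,255:335],None,fx=5,fy=5,interpolation=3)
c[:525,400:800]=cv2.resize(s[150:255,250:330],None,fx=5,fy=5,interpolation=3)
cv2.imwrite("pics/c4.png",np.clip(c*1.6,0,255).astype(np.uint8))
# cover: auto edges from top via gray mask
o=bot.get_obs()
P=np.array([.4443,.3333,.029]);y=.0706
x=np.array([np.cos(y),np.sin(y),0]);yy=np.array([-np.sin(y),np.cos(y),0])
Rd=R.from_matrix(np.column_stack([yy,x,[0,0,-1]]))
T=P+[0,0,.08+.0-.011]
print("shift",T-o["eef_pos"],"turn",(Rd*R.from_quat(o["tool_rot"]).inv()).as_rotvec(degrees=True))
E
```

```text
clock: 8.2
eef_pos: [0.4944, -0.0252, 0.1798]
tool_rot: [0.716, 0.647, 0.176, 0.193]
ft_force: [0.4, -0.1, 0.5]
grip_width: 0.0354
clock 8.2 at face mm [ 17.53 -14.79 105.53] shift [ 0.0596 -0.0013 -0.106 ] turn [-0.06  0.29 -0.16] F [ 0.38 -0.12  0.46] Fy_face [ 0.57 -0.08  0.2 ]
shift [-0.04893482  0.35854726 -0.07871622] turn [ 0.39624666 29.99389285  9.58268196]
```

View pics/c4.png

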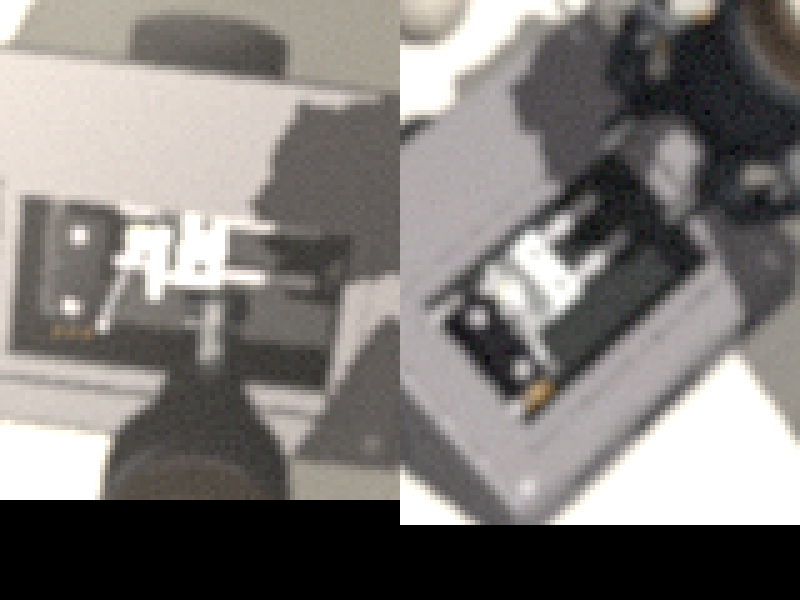

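The striker now stands against the roller and the lever is swung to the left; the gripper is clear. Next I'll move above the cover.

```bash

python3 -m jog '[[[-0.005,0.036,0.01,0,5,1.6,0],[-0.010,0.072,0.01,0.1,10,3.2,0],[-0.015,0.108,0.01,0.2,15,4.8,0],[-0.02,0.144,0.01,0.3,20,6.4,0],[-0.025,0.18,0.01,0.4,25,8,0],[-0.03,0.216,0,0.4,30,9.6,0],[-0.035,0.252,-0.01,0.4,30,9.6,0],[-0.04,0.288,-0.03,0.4,30,9.6,0],[-0.045,0.324,-0.05,0.4,30,9.6,0],[-0.049,0.358,-0.079,0.4,30,9.6,0]]]' 
python3 -m jog '[[[0,0,0,0,0,0,0],[0,0,0,0,0,0,0],[0,0,0,0,0,0,0]]]'
python3 - <<'E'
from h import *
c=np.zeros((600,800,3),np.uint8)
t=bot.camera("top");s=bot.camera("scene")
c[:480,:400]=cv2.resize(t[205:301,120:200],None,fx=5,fy=5,interpolation=3)
c[:500,400:800]=cv2.resize(s[280:380,190:270],None,fx=5,fy=5,interpolation=3)
cv2.imwrite("pics/c5.png",np.clip(c*1.6,0,255).astype(np.uint8))
o=bot.get_obs()
P=np.array([.4443,.3333,.029]);y=.0706
x=np.array([np.cos(y),np.sin(y),0]);yy=np.array([-np.sin(y),np.cos(y),0])
Rd=R.from_matrix(np.column_stack([yy,x,[0,0,-1]]))
print(o["eef_pos"],"shift",P-[0,0,.011]-o["eef_pos"],"turn",(Rd*R.from_quat(o["tool_rot"]).inv()).as_rotvec(degrees=True))
for n,off,a in(("top",(120,205),(0,0)),("scene",(190,280),(400,0))):
  B=P+np.array([s*.048*yy+[0,0,.0065]+k*.007*x for s in(1,-1) for k in(1,-1)])
  C=P+np.array([i*.055*x+j*.095*yy-[0,0,.024] for i in(1,-1) for j in(1,-1)])
  print(n,"bar",((proj(B,n)-off)*5+a).round().tolist(),"corners",((proj(C,n)-off)*5+a).round().tolist())
E
```

```text
clock: 9.13
eef_pos: [0.4446, 0.3327, 0.0979]
tool_rot: [0.681, 0.732, -0.0, -0.0]
ft_force: [0.2, -0.1, 0.1]
grip_width: 0.0858
clock: 9.38
eef_pos: [0.4441, 0.3295, 0.0983]
tool_rot: [0.681, 0.732, -0.002, 0.0]
ft_force: [0.0, 0.7, -0.3]
grip_width: 0.0855
[0.44538137 0.32934921 0.10042961] shift [-0.00108137  0.00395079 -0.08242961] turn [0.02861032 0.03439869 0.07316589]
top bar [[112.0, 197.0], [112.0, 222.0], [286.0, 189.0], [286.0, 215.0]] corners [[51.0, 117.0], [384.0, 103.0], [50.0, 315.0], [387.0, 302.0]]
scene bar [[540.0, 279.0], [564.0, 294.0], [656.0, 120.0], [680.0, 134.0]] corners [[408.0, 337.0], [637.0, 36.0], [595.0, 459.0], [813.0, 134.0]]
```

View pics/c5.png

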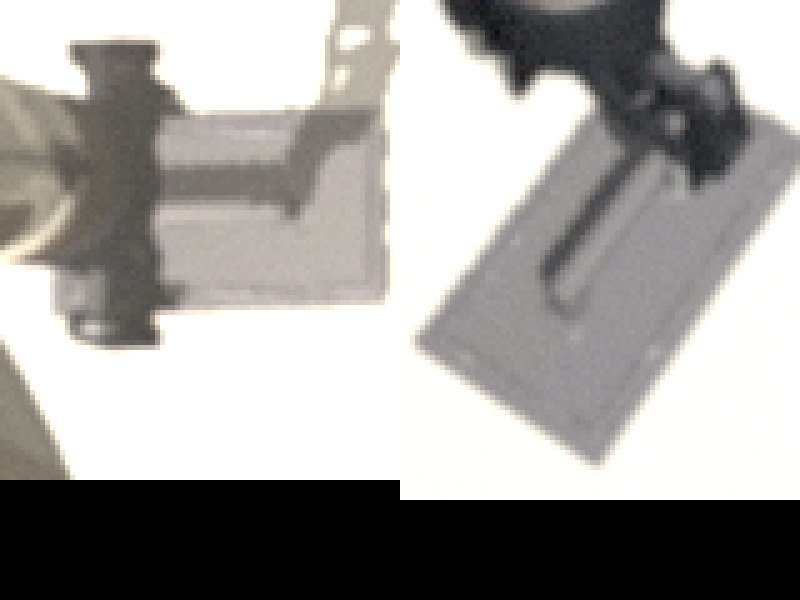

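The gripper is above the handle, with the bar end at about (290,208) in the top crop. The bar lies roughly 3 mm nearer the robot than the fit, which the jaws will absorb. Next I'll descend, grip and lift.

```bash

python3 -m jog '[[[-0.003,0.003,-0.02,0,0,0,0],[-0.003,0.003,-0.04,0,0,0,0],[-0.003,0.003,-0.06,0,0,0,0],[-0.003,0.003,-0.072,0,0,0,0],[-0.003,0.003,-0.08,0,0,0,0],[-0.003,0.003,-0.08,0,0,0,0],[-0.003,0.003,-0.08,0,0,0,0]]]' 
python3 -m jog '[[[0,0,0,0,0,0,120],[0,0,0,0,0,0,180],[0,0,0,0,0,0,255],[0,0,0,0,0,0,255],[0,0,0,0,0,0,255],[0,0,0,0,0,0,255],[0,0,0,0,0,0,255]]]'
```

```text
clock: 10.07
eef_pos: [0.4426, 0.3327, 0.0211]
tool_rot: [0.682, 0.731, 0.001, 0.0]
ft_force: [-1.1, -0.0, -0.1]
grip_width: 0.0856
clock: 10.65
eef_pos: [0.442, 0.3333, 0.0208]
tool_rot: [0.682, 0.732, 0.0, 0.0]
ft_force: [0.8, -0.2, 2.8]
grip_width: 0.0128
```

```bash

python3 -m jog '[[[0,0,0.02,0,0,0,255],[0,0,0.05,0,0,0,255],[0,0,0.09,0,0,0,255],[0,0,0.13,0,0,0,255],[0,0,0.17,0,0,0,255],[0,0,0.17,0,0,0,255],[0,0,0.17,0,0,0,255]]]'; python3 need.py 62 0 45; python3 need.py 62 0 100
```

```text
clock: 11.23
eef_pos: [0.4431, 0.3342, 0.1929]
tool_rot: [0.682, 0.732, 0.003, 0.001]
ft_force: [-0.8, 0.4, -3.0]
grip_width: 0.013
clock 11.2333 at face mm [-52.   337.43 160.87] shift [ 0.1212 -0.3517 -0.0433] turn [ -0.63 -29.72  -9.77] F [-0.76  0.38 -2.99] Fy_face [-2.18  0.3  -2.19]
clock 11.2333 at face mm [-52.   337.43 160.87] shift [ 0.0939 -0.3489  0.0043] turn [ -0.63 -29.72  -9.77] F [-0.76  0.38 -2.99] Fy_face [-2.18  0.3  -2.19]
```

```bash

python3 -m jog '[[[0.008,-0.03,0.02,0,-2,0,255],[0.016,-0.06,0.03,0,-5,-1,255],[0.025,-0.095,0.035,0,-9,-2.5,255],[0.035,-0.13,0.035,-0.1,-13,-4,255],[0.045,-0.165,0.035,-0.2,-17,-5.5,255],[0.055,-0.2,0.035,-0.3,-21,-7,255],[0.065,-0.235,0.035,-0.4,-25,-8.3,255],[0.075,-0.27,0.03,-0.4,-28,-9.2,255],[0.083,-0.305,0.02,-0.4,-30,-9.6,255],[0.092,-0.335,0.01,-0.4,-30,-9.6,255]]]'; 
python3 -m jog '[[[0,-0.0,0,0,0,0,255],[0,0,0,0,0,0,255],[0,0,0,0,0,0,255]]]'; python3 need.py 62 0 45
```

```text
clock: 12.07
eef_pos: [0.5294, -0.0037, 0.1959]
tool_rot: [0.717, 0.648, 0.171, 0.19]
ft_force: [-0.3, 0.7, -4.2]
grip_width: 0.0129
clock: 12.32
eef_pos: [0.5322, -0.002, 0.198]
tool_rot: [0.717, 0.648, 0.172, 0.19]
ft_force: [0.7, 0.3, -2.2]
grip_width: 0.0127
clock 12.3167 at face mm [ 57.17  12.15 103.66] shift [ 0.0321 -0.0155 -0.0484] turn [-0.04 -0.28 -0.09] F [ 0.74  0.34 -2.19] Fy_face [-0.49  0.42 -2.24]
```

```bash

python3 -m jog '[[[0.01,-0.006,-0.015,0,0,0,255],[0.02,-0.011,-0.03,0,0,0,255],[0.03,-0.015,-0.045,0,0,0,255],[0.032,-0.0155,-0.048,0,0,0,255],[0.032,-0.0155,-0.048,0,0,0,255],[0.032,-0.0155,-0.048,0,0,0,255]]]'; python3 need.py 62 0 35
python3 - <<'E'
from h import *
c=np.zeros((600,800,3),np.uint8)
t=bot.camera("top");s=bot.camera("scene")
c[:500,:480]=cv2.resize(t[145:245,232:352][:, :],None,fx=4,fy=4,interpolation=3)[:500] if 0 else 0
a=cv2.resize(t[145:245,240:350],None,fx=4,fy=4,interpolation=3);c[:400,:440]=a
b=cv2.resize(s[140:250,225:315],None,fx=4,fy=4,interpolation=3);c[:440,440:800]=b
cv2.imwrite("pics/c6.png",np.clip(c*1.6,0,255).astype(np.uint8))
o=bot.get_obs();r=R.from_quat(o["tool_rot"]);p=o["eef_pos"]
# plate corners top surface: plate frame in tool: x_plate=tool y,y_plate=tool x,z=-tool z
C=np.array([p+r.apply([j*.095,i*.055,.0208-.005]) for i,j in((1,1),(1,-1),(-1,-1),(-1,1))])
for n,off,a in(("top",(240,145),(0,0)),("scene",(225,140),(440,0))):print(n,((proj(C,n)-off)*4+a).round().tolist())
E
```

```text
clock: 12.82
eef_pos: [0.5654, -0.0162, 0.152]
tool_rot: [0.716, 0.648, 0.173, 0.191]
ft_force: [0.4, 0.2, -2.7]
grip_width: 0.013
clock 12.8167 at face mm [64.05  1.4  46.63] shift [ 0.0039 -0.0018 -0.0111] turn [-0.03 -0.08 -0.22] F [ 0.36  0.24 -2.68] Fy_face [-1.05  0.28 -2.48]
top [[60.0, 93.0], [377.0, 131.0], [349.0, 300.0], [46.0, 263.0]]
scene [[485.0, 190.0], [669.0, 48.0], [767.0, 162.0], [592.0, 313.0]]
```

View pics/c6.png

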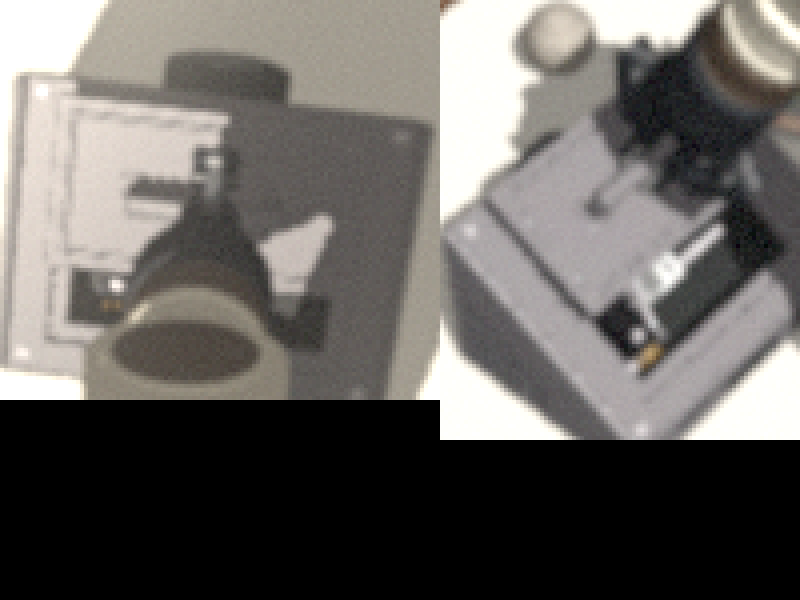

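The plate hangs parallel over the face. Its left corner is at (485,195) and its lower corner at (597,313) in the scene crop, within about 1 px of the prediction. Next I'll lower it onto the face.

```bash

python3 -m jog '[[[0.004,-0.0015,-0.009,0,0,0,255],[0.008,-0.002,-0.016,0,0,0,255],[0.0085,-0.002,-0.018,0,0,0,255],[0.0085,-0.002,-0.018,0,0,0,255],[0.0085,-0.002,-0.018,0,0,0,255]]]'; python3 need.py 62 0 21
python3 -m jog '[[[0,0,0,0,0,0,255]]]'>/dev/null; python3 need.py 62 0 21
```

```text
clock: 13.33
eef_pos: [0.5741, -0.0193, 0.1343]
tool_rot: [0.717, 0.648, 0.174, 0.192]
ft_force: [-0.5, -0.3, -2.5]
grip_width: 0.0122
clock 13.3333 at face mm [62.96 -0.77 26.85] shift [ 0.0022  0.0006 -0.0055] turn [-0.03 -0.03 -0.12] F [-0.53 -0.32 -2.53] Fy_face [-1.69 -0.38 -1.94]
clock 13.4167 at face mm [63.39 -0.83 27.02] shift [ 0.0019  0.0006 -0.0059] turn [-0.02  0.02 -0.12] F [-0.88 -0.12 -2.21] Fy_face [-1.85 -0.21 -1.48]
```

Now I'll go down along the face normal in steps of about 2 mm, watching the force.

```bash

python3 -m jog '[[[0.001,0.0005,-0.0017,0,0,0,255],[0.002,0.0005,-0.0035,0,0,0,255],[0.002,0.0005,-0.0035,0,0,0,255]]]'>/dev/null; python3 need.py 62 0 21
python3 -m jog '[[[0.0005,0,-0.0009,0,0,0,255],[0.001,0,-0.0017,0,0,0,255],[0.001,0,-0.0017,0,0,0,255]]]'>/dev/null; python3 need.py 62 0 21
python3 -m jog '[[[0.0005,0,-0.0009,0,0,0,255],[0.0005,0,-0.0009,0,0,0,255]]]'>/dev/null; python3 need.py 62 0 21
```

```text
clock 13.6667 at face mm [62.96 -0.13 22.56] shift [-0.      0.0001 -0.0018] turn [-0.03 -0.02 -0.12] F [-0.59  0.47 -2.04] Fy_face [-1.57  0.41 -1.45]
clock 13.9167 at face mm [62.96 -0.12 21.91] shift [-0.0004  0.0002 -0.0013] turn [-0.02  0.   -0.12] F [-10.49   1.09   8.83] Fy_face [-4.72  0.   12.92]
clock 14.0833 at face mm [63.   -0.1  21.85] shift [-0.0004  0.0001 -0.0012] turn [-0.01  0.03 -0.11] F [-17.86   1.53  17.32] Fy_face [-6.86 -0.31 23.96]
```

```bash

python3 -m jog '[[[-0.0007,0.0001,0.0012,0,0,0,255],[-0.0007,0.0001,0.0012,0,0,0,255]]]'>/dev/null; python3 need.py 62 0 21
python3 -m jog '[[[-0.0026,0.0003,-0.0015,0,0,0,255],[-0.0052,0.0005,-0.003,0,0,0,255],[-0.0086,0.0009,-0.005,0,0,0,255],[-0.012,0.0012,-0.007,0,0,0,255],[-0.0172,0.0018,-0.01,0,0,0,255],[-0.0172,0.0018,-0.01,0,0,0,255]]]'>/dev/null; python3 need.py 42 0 21
```

```text
clock 14.25 at face mm [6.352e+01 4.000e-02 2.190e+01] shift [-0.0009  0.     -0.0015] turn [-0.02  0.07 -0.12] F [-9.22  0.7   9.76] Fy_face [-3.12 -0.25 13.07]
clock 14.75 at face mm [44.96  0.18 21.77] shift [-0.0022  0.     -0.0021] turn [-0.01  0.25 -0.12] F [-1.89  0.59  7.19] Fy_face [1.92 0.39 7.19]
```

```bash

python3 -m jog '[[[-0.0034,0.0003,-0.002,0,0,0,255],[-0.0069,0.0007,-0.004,0,0,0,255],[-0.0103,0.001,-0.006,0,0,0,255],[-0.0138,0.0014,-0.008,0,0,0,255],[-0.0172,0.0018,-0.01,0,0,0,255],[-0.0207,0.0021,-0.012,0,0,0,255],[-0.0241,0.0025,-0.014,0,0,0,255],[-0.0276,0.0028,-0.016,0,0,0,255],[-0.0276,0.0028,-0.016,0,0,0,255]]]'>/dev/null; python3 need.py 10 0 21
```

```text
clock 15.5 at face mm [1.002e+01 2.000e-02 2.114e+01] shift [ 0.0001 -0.     -0.0001] turn [-0.03 -0.05 -0.13] F [-2.82  0.74  5.62] Fy_face [0.31 0.44 6.3 ]
```

```bash

for i in 1 2 3 4; do python3 -m jog '[[[-0.0008,0.0001,-0.0006,0,0,0,255],[-0.0016,0.0002,-0.0012,0,0,0,255],[-0.0016,0.0002,-0.0012,0,0,0,255]]]'>/dev/null; python3 need.py 0 0 21;done
```

```text
clock 15.75 at face mm [ 9.61 -0.   21.04] shift [-0.0083  0.0009 -0.0048] turn [-0.01  0.07 -0.11] F [ 0.1  -0.21  6.59] Fy_face [ 3.4  -0.2   5.64]
clock 16.0 at face mm [ 8.18  0.08 20.92] shift [-0.0071  0.0006 -0.004 ] turn [-0.01  0.13 -0.11] F [-0.79  0.59  6.31] Fy_face [2.42 0.51 5.88]
clock 16.25 at face mm [ 6.54  0.17 20.77] shift [-0.0058  0.0004 -0.0031] turn [-0.02  0.17 -0.11] F [0.37 0.89 6.76] Fy_face [3.62 0.92 5.71]
clock 16.5 at face mm [ 4.88  0.19 20.6 ] shift [-0.0044  0.0003 -0.0021] turn [-0.01  0.2  -0.11] F [0.03 1.02 7.19] Fy_face [3.52 1.02 6.26]
```

```bash

for i in 1 2 3; do python3 -m jog '[[[-0.0008,0.0001,-0.0006,0,0,0,255],[-0.0016,0.0002,-0.0012,0,0,0,255],[-0.0016,0.0002,-0.0012,0,0,0,255]]]'>/dev/null; python3 need.py 0 0 21;done
```

```text
clock 16.75 at face mm [ 3.17  0.26 20.43] shift [-0.003   0.0001 -0.0011] turn [-0.01  0.23 -0.11] F [-0.73  0.24  8.43] Fy_face [3.56 0.16 7.68]
clock 17.0 at face mm [ 1.52  0.28 20.26] shift [-0.0017 -0.0001 -0.0001] turn [-0.01  0.27 -0.1 ] F [-0.52 -0.7   8.62] Fy_face [ 3.92 -0.75  7.69]
clock 17.25 at face mm [-3.19  0.14 19.47] shift [ 0.002  -0.0003  0.0029] turn [-0.02 -0.02 -0.1 ] F [ 2.35 -0.31  1.82] Fy_face [ 2.97 -0.07  0.39]
```

The plate jumped down-slope and the normal force vanished, so it is starting to drop. I'll follow it down along the normal.

```bash

for i in 1 2 3; do python3 -m jog '[[[0.0005,0,-0.0009,0,0,0,255],[0.0005,0,-0.0009,0,0,0,255]]]'>/dev/null; python3 need.py 0 0 21;done
```

```text
clock 17.4167 at face mm [-3.17  0.19 18.14] shift [ 0.0013 -0.0003  0.0041] turn [-0.02 -0.03 -0.1 ] F [ 3.12 -0.87  1.3 ] Fy_face [ 3.41 -0.55 -0.47]
clock 17.5833 at face mm [-3.24  0.28 17.13] shift [ 0.0008 -0.0004  0.005 ] turn [-0.02 -0.04 -0.11] F [ 4.21 -0.68  1.17] Fy_face [ 4.27 -0.25 -1.12]
clock 17.75 at face mm [-3.32  0.3  16.88] shift [ 0.0008 -0.0004  0.0052] turn [-0.01 -0.02 -0.11] F [-4.64  0.27 10.12] Fy_face [ 1.04 -0.21 11.09]
```

It bottomed at z = 16.9, exactly 5 mm below the first contact at 21.9, so it is seated. I'll relax the force, release, back off and look.

```bash

python3 -m jog '[[[-0.0004,0,0.0007,0,0,0,255],[-0.0004,0,0.0007,0,0,0,150],[-0.0004,0,0.0007,0,0,0,60],[-0.0004,0,0.0007,0,0,0,0],[-0.0004,0,0.0007,0,0,0,0],[-0.0004,0,0.0007,0,0,0,0],[-0.0004,0,0.0007,0,0,0,0]]]'; 
python3 -m jog '[[[-0.005,0.0005,0.0087,0,0,0,0],[-0.015,0.0015,0.026,0,0,0,0],[-0.03,0.003,0.052,0,0,0,0],[-0.05,0.005,0.087,0,0,0,0],[-0.07,-0.02,0.12,0,0,0,0],[-0.09,-0.06,0.15,0,0,0,0],[-0.11,-0.1,0.16,0,0,0,0],[-0.13,-0.14,0.16,0,0,0,0],[-0.15,-0.18,0.16,0,0,0,0],[-0.17,-0.22,0.16,0,0,0,0]]]'
python3 -m jog '[[[-0.01,-0.04,0,0,0,0,0],[-0.02,-0.08,0,0,0,0,0],[-0.02,-0.08,0,0,0,0,0],[-0.02,-0.08,0,0,0,0,0]]]'
python3 - <<'E'
from h import *
c=np.zeros((600,800,3),np.uint8)
t=bot.camera("top");s=bot.camera("scene")
c[:400,:440]=cv2.resize(t[145:245,240:350],None,fx=4,fy=4,interpolation=3)
c[:440,440:800]=cv2.resize(s[140:250,225:315],None,fx=4,fy=4,interpolation=3)
c[450:600,:200]=cv2.resize(t,(200,150),interpolation=3);c[450:600,300:500]=cv2.resize(s,(200,150),interpolation=3)
cv2.imwrite("pics/c7.png",np.clip(c*1.6,0,255).astype(np.uint8))
C=np.array([F2W([i*.055,j*.095,0]) for i,j in((1,1),(1,-1),(-1,-1),(-1,1))])
for n,off,a in(("top",(240,145),(0,0)),("scene",(225,140),(440,0))):print(n,((proj(C,n)-off)*4+a).round().tolist())
E
```

```text
clock: 18.33
eef_pos: [0.5218, -0.0127, 0.0926]
tool_rot: [0.717, 0.648, 0.173, 0.191]
ft_force: [0.5, 0.7, 0.4]
grip_width: 0.0832
clock: 19.17
eef_pos: [0.3638, -0.2091, 0.2543]
tool_rot: [0.716, 0.648, 0.174, 0.194]
ft_force: [1.2, -0.8, 0.3]
grip_width: 0.0856
clock: 19.5
eef_pos: [0.3435, -0.2903, 0.2522]
tool_rot: [0.719, 0.645, 0.173, 0.192]
ft_force: [0.9, 0.8, -0.4]
grip_width: 0.0856
top [[60.0, 179.0], [359.0, 216.0], [334.0, 372.0], [47.0, 336.0]]
scene [[535.0, 277.0], [711.0, 132.0], [807.0, 243.0], [639.0, 397.0]]
```

View pics/c7.png

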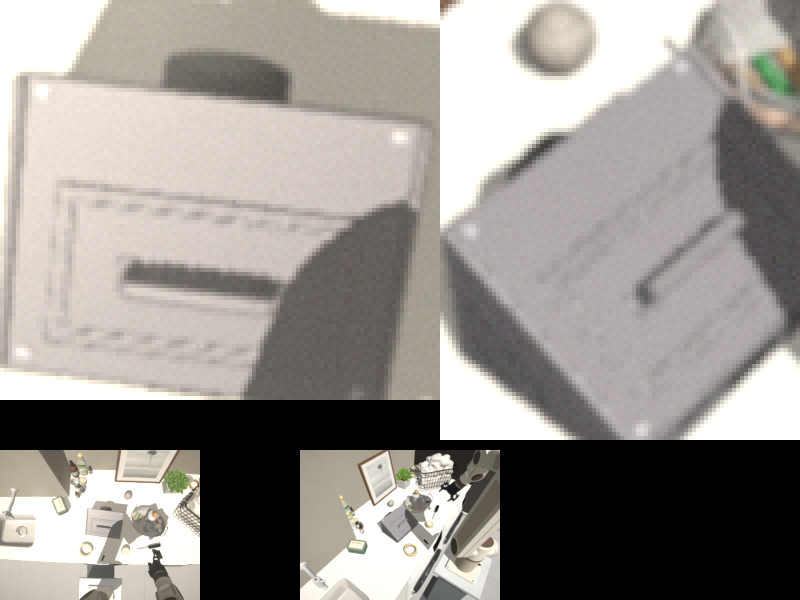

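The cover sits in its rebate outline, rebate corner at about (60,183) in the top crop, with no raised edge on the visible side. The bystanders look undisturbed and the arm is clear, so I'll hand in.

```bash
python3 -c "
from workcell import bot
print(bot.job_done())"
```

```text
the job is handed in; nothing more can be done
None
```

I pushed the striker until the switch clicked and left it there, then slid the cover plate into its rebate and let go. The job was handed in at about 19.6 s of the 72 s, with the arm clear of everything.

- **Switch:** the push force peaked at about 13 N and fell to about 8 N, so I stopped there. By the tool position the lever is at about 0.20 rad, past the click and short of overtravel at 0.27. This is an estimate from force and tool position; I did not measure the lever angle directly. A picture taken after backing off showed the striker still against the roller.
- **Cover:** I laid the plate flat on the face about 62 mm above the seat and slid it down. It dropped about 5 mm, from 21.9 to 16.9 mm along the face normal, and bottomed out firmly. The last picture showed it inside the rebate with no raised edge where I could see. The right end was in the arm's shadow, so that end rests on the depth reading and unchanged tilt alone.
- **Bystanders:** they look untouched in the last overview picture, but I did not measure their positions.
- **Disagreements:** my picture estimate of the handle bar was about 3 mm off in x, which the jaws absorbed. The seated position read 3 mm down-slope of my camera fit, where the clearance allows 2 mm; I put the rest down to calibration error. While pressing the plate onto the face, the force briefly reached about 24 N.

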